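# Pump up the clamp and hold the hand probe on the marked spot

## Task

Pump up the clamping pressure with three full strokes of the red-gripped hand pump lever, pushing it right down to its stop and letting it come right back up each time. Then lift the hand probe out of its stand and hold it square to the fixture's sloping face with its tip on the middle of the white dot in the red ring, pressing gently so that the sprung plunger is about half in, and leave the loose things round about where they are. Finish while still holding the probe like that: do not let go of it or put it down.

Things in the scene. Friction and masses are not known exactly. Their poses are not given: they have to be found in the camera images.
- pump_lever (a joint): lever of the blue hydraulic hand pump (bolted down; tube top 74 mm above the table). 0 = raised (lever 0.55 rad above level), grows as the grip is pushed down, stop at 0.52 (nearly level). A spring brings it back up to 0; pushing it takes about 2 N at the grip near the top and 6 N at the bottom
- lever_grip (a point): centre of the lever's red plastic grip, 195 mm from the pivot; about 202 mm above the table when raised, 106 mm when fully down. The grip is 90 mm long along the lever, 34 mm wide and 20 mm thick: its top face is 10 mm from this point, square to the lever. It can be pushed down from above with shut fingers
- lever_pivot (a point): the lever's pivot on the pump, 100 mm above the table, fixed to the pump; its own -x axis points level from the pivot towards the grip's side, z up, and the lever swings in its x-z plane
- probe: loose hand probe, 0.16 kg, pen-shaped, 161 mm long, upright tip down in its stand. Origin on its axis at the underside of the orange collar (44 mm across, 8 mm thick), z along the axis away from the tip. Black round handle 28 mm across from z = 8 to 85 mm; below the collar a steel body 28 mm across to z = -40 mm, a nose tapering to z = -60 mm, and the brass plunger to z = -76 mm
- plunger (a joint): how far the probe's sprung plunger is pushed in (m): 0 = fully out, 0.012 = fully in. Takes 0.5 N to start moving and 0.5 N more for each mm (3.5 N at 6 mm)
- probe_tip (a point): the end of the plunger's 8 mm brass ball, on the probe's axis, 76 mm below the probe's origin while the plunger is out (less by what it is pushed in)
- stand: fixed probe stand: 100 mm square dark base, four posts and a white 80 mm square plate, its top 95 mm above the table, with a 32 mm hole in its middle in which the probe hangs by its collar; the probe is clear when lifted straight up by 80 mm. Origin under the centre of the base, z up
- fixture: fixed metal fixture on a 150 x 140 mm base 30 mm high; origin under the centre of the base, z up. It carries a bare plate 150 x 130 mm whose upper face slopes up from its -x edge (77 mm above the table) to its +x edge (152 mm), 30 degrees from level; the middle of the face is 115 mm above the origin. Two low dark jaws stand 14 mm proud of the face along its y edges
- spot (a point): centre of the marked spot on the sloping face: a red ring 30 mm across around a white dot 14 mm across, flush with the face. z is the outward normal of the face (30 degrees from vertical, leaning to the fixture's -x), x runs up the slope, y across it. It lies 25 mm up the slope and 22 mm to +y from the middle of the face, 27 mm from the jaw on the +y side
- ring_gauge: bystander: steel ring 50 mm across, 18 mm high, origin under its centre
- cap_screw: bystander: dark screw standing on its head, 20 mm across, 47 mm high, origin under its centre
- parallel_bar: bystander: dark steel bar 150 x 14 x 30 mm, origin under its centre
- thumb_knob: bystander: black knob 34 mm across, 34 mm high with its stud up, origin under its centre
Mind the look-alikes: they are no part of the job. Leave any turquoise look-alike of the stand alone. What is shaped like the fixture but orange is not meant.

How it is judged (in metres and radians):
On the way, in this order (a step that is already met when the one before it is completed fails the run):
1. first stroke: lever pushed fully down (past 0.46 rad) (value of joint pump_lever above 0.46 rad), for 0.05 s.
2. first stroke: lever let fully back up (below 0.06 rad) (value of joint pump_lever below 0.06 rad), for 0.05 s.
3. second stroke: lever pushed fully down (past 0.46 rad) (value of joint pump_lever above 0.46 rad), for 0.05 s.
4. second stroke: lever let fully back up (below 0.06 rad) (value of joint pump_lever below 0.06 rad), for 0.05 s.
5. third stroke: lever pushed fully down (past 0.46 rad) (value of joint pump_lever above 0.46 rad), for 0.05 s.
6. third stroke: lever let fully back up (below 0.06 rad) (value of joint pump_lever below 0.06 rad), for 0.05 s.
7. probe lifted at least 40 mm above its place in the stand (z of probe in the frame of stand above 0.135 m), for 0.1 s.
At the end, for the whole second after the job is handed in: The probe is held in the gripper, out of its stand, still (under 20 mm/s), its tip within 7 mm of the spot's centre, its axis within 0.14 rad (8 degrees) of the face's normal, its plunger 3 to 9 mm in, the contact force 0.8 to 8 N, and the pump lever back up (below 0.06 rad) (distance between probe_tip and spot below 0.007 m and angle between the z axis of probe and the z axis of spot, either way round below 0.14 rad and value of joint plunger between 0.003 and 0.009 m and contact force between probe and fixture between 0.8 and 8 N and contact force between probe and the fingers above 1 N and contact force between probe and stand below 0.1 N and linear speed of probe below 0.02 m/s and value of joint pump_lever below 0.06 rad); the arm keeps its last pose, push and grip.
It fails at once if the probe is pressed on the fixture with more than 20 N (contact force between probe and fixture above 20 N).
It fails at once if a bystander is shifted by more than 30 mm (distance of any of ring_gauge, cap_screw, parallel_bar, thumb_knob from where it was at the start of the episode above 0.03 m).
It also fails if it takes over 64 s, if anything falls off the work surface, if the arm or the gripper's body presses on something with over 40 N, if the wrist force passes 120 N, or if a joint passes its speed limit or range.

## Robot

A 6-joint arm with a two-finger parallel gripper is mounted at the origin on the work surface. World frame = base frame: x ahead of the robot, y to its left, z up, the work surface at z = 0. Lengths are in m, angles in degrees, forces in N, time in s.
With the tool pointing down it reaches from about 0.375 to 0.9 m from the base axis. Payload 3.1 kg.
Tool frame: the origin (TCP) lies midway between the tips of the shut fingers; the grasp point (between the pads) lies r.hold_point_z behind it (r.hold_point_z is the distance from the TCP to the grasp point, in m); z points along the fingers, y is the line along which they close (so a half turn about z gives the same grasp; the last joint's range is limited). The gripper opens to 85 mm and grips with 20 to 120 N. Pads are 22 mm wide; open, the fingers measure 114 mm over their backs; the gripper's body (76 mm by 85 mm) begins 54 mm behind the grasp point. The pads swing forward as they close: fully open they stand 13 mm farther back than shut.
Start: joints at [61.736, 30.224, 82.088, -0, 67.689, -10.227], TCP at [0.193, 0.594, 0.203] pointing down, gripper open.
Joint ranges: [-176.69, 176.69], [-43.24, 126.21], [12.49, 139.97], [-82, 262], [0, 151.66], [-163.58, 163.58]. Speed limits (degrees/s): [159.86, 159.86, 180, 180, 180, 180].

## Interface

Orientations are given as [roll, pitch, yaw] about the fixed x, y, z axes, in that order (R = Rz(yaw) Ry(pitch) Rx(roll)).
In Python, from station import r, imaging gives the robot as it stands.
- The arm moves only by the tool play_rows, never from a script. Its argument "moves" is a list of rows, each a list of 4 numbers: the shift along the tool's x, y, z in cm, then the turn about the tool's z in degrees. A call has 1 to 10 rows; each row shifts and turns the commanded pose from where the row before left it, along the tool's axes as they then stand; what a row does not reach is not made up. A row lasts 1/12 s, in which the tool goes at most 41.7 mm and 7.16 degrees, less where a joint would pass 70% of its speed; a pose out of reach is approached as far as the arm can. A call with a gripper value outside its range is refused whole. "gripper" is the gripper command: -1 is shut, 1 is fully open, values between are in proportion, set as the call begins (left out, the last holds). The fingers move at their own pace and stop on an object; the grip force is fixed at half the most. Time passes only in rows, so rows that do not move let the fingers close. It gives the time, the measured TCP pose, the force, the opening and the grip force at its end, in the units of the state.
- r.get_obs(): the state, without advancing time (a new reading comes with each control period).
- imaging.grab_frame(name): name is "scene" or "top" or "wrist"; returns a dict with "image" (480x640x3 uint8, red, green, blue), "range_z" (480x640 float32, m along the optical axis (not along the pixel's ray), 0 where there is no reading), "fov_y" (degrees; the focal length in pixels is half the picture's height over the tangent of half this angle, whatever the lens; pixels are square), "cx", "cy" (the principal point, pixels), "D" ([k1, k2, p1, p2, k3] as OpenCV has them; the pictures are not rectified), "position" and "orientation" of the camera in the world. Camera axes: x right, y down, z forward; pixel columns grow to the right and rows downward; lengths in m; the calibration is good to about 2 mm. A picture is of the moment at which its call begins.
- r.finish_job(): hands the job in; it is judged then, once.
The state is a dict: "clock": time; "joints": joint angles; "joint_velocities": joint speeds; "joint_efforts": joint torques, N m; "ee_pos": TCP position; "tcp_rot": TCP orientation; "ft_force": force on the tool from outside, world axes, zero at the start; "torque": the same for the moment, N m; "gripper_width": finger opening in m; "finger_force": force on a finger pad.
Only numpy, scipy, OpenCV 4.12 (cv2) and the standard library are available. Lean on these libraries where they do the work, as an engineer would, in place of code of your own. Each camera call takes 0.05 s, during which the arm holds its last target. There are 200 camera calls.

## Working session

There is one attempt and no reset: what is moved stays moved. The work goes in short steps, Python scripts to look and compute and a tool call to move; the robot and the scene stay as the last step left them, time stands still between calls to the robot, and variables do not carry over. Pictures are saved under pics/ and viewed, at most 11 in all, crops included, and the job is handed in when it is done.

Besides the shell and the picture viewer there is one more tool, called as name(argument=value, ...), one argument or row to a line, values as JSON. play_rows: Moves the arm, as the interface text tells. Its arguments: {"type":"object","properties":{"moves":{"type":"array","items":{"type":"array","items":{"type":"number"}}},"gripper":{"type":"number"}},"required":["moves"]}

```bash
mkdir -p pics; ls; cat > h.py <<'E'
import numpy as np, cv2
from scipy.spatial.transform import Rotation as Ro
from station import r, imaging
def grab(n):
    f=imaging.grab_frame(n); return f
def save(f,p): cv2.imwrite(p,cv2.cvtColor(f['image'],cv2.COLOR_RGB2BGR))
def K(f):
    F=240/np.tan(np.radians(f['fov_y'])/2); return np.array([[F,0,f['cx']],[0,F,f['cy']],[0,0,1.]])
def rot(f):
    o=np.array(f['orientation'],float)
    return o if o.shape==(3,3) else (Ro.from_euler('xyz',o,degrees=True).as_matrix() if o.size==3 else None)
def cloud(f):
    v,u=np.mgrid[0:480,0:640]
    p=cv2.undistortPoints(np.stack([u,v],-1).reshape(-1,1,2).astype(np.float64),K(f),np.array(f['D'],float)).reshape(480,640,2)
    z=f['range_z'].astype(float)
    c=np.dstack([p*z[...,None],z])
    w=c@rot(f).T+np.array(f['position']); w[z<=0]=np.nan
    return w
E
python3 - <<'E'
from h import *
for n in ['scene','top']:
    f=grab(n); save(f,f'pics/{n}0.png'); np.savez(f'{n}0.npz',img=f['image'],w=cloud(f)); print(n,f['position'],f['orientation'],f['fov_y'],f['D'])
print(r.get_obs(), r.hold_point_z)
E
```

```text
pics
scene [1.3971938  0.20656472 0.9403916 ] [-1.30251834e+02 -9.07236228e-02  1.03878782e+02] 44.89412301279143 [-0.18229825  0.          0.          0.          0.        ]
top [0.2029029  0.00991958 1.47002299] [-169.3911575    -0.89060804  -91.44134017] 43.46846525581138 [0.0106933 0.        0.        0.        0.       ]
{'clock': 0.1, 'joints': array([ 6.17365130e+01,  3.02739131e+01,  8.21501855e+01, -8.21732479e-04,
        6.76888608e+01, -1.02276031e+01]), 'joint_velocities': array([ 0.05586308, -0.06565403, -0.1830217 , -0.0042528 , -0.04450809,
        0.00200646]), 'joint_efforts': array([-3.50517848e-04, -4.43304312e+01, -1.78585517e+01, -1.67408557e-04,
        3.87545850e-03, -6.66145709e-06]), 'ee_pos': array([0.19314743, 0.59366402, 0.20202226]), 'tcp_rot': array([-1.79888701e+02, -1.93093899e-02,  1.61964410e+02]), 'ft_force': array([-0.41655235, -0.03940259,  0.21173701]), 'torque': array([ 0.00926273, -0.01192486, -0.00322803]), 'finger_force': 0.0, 'gripper_width': 0.0856056736635313} 0.0187
```

View pics/scene0.png

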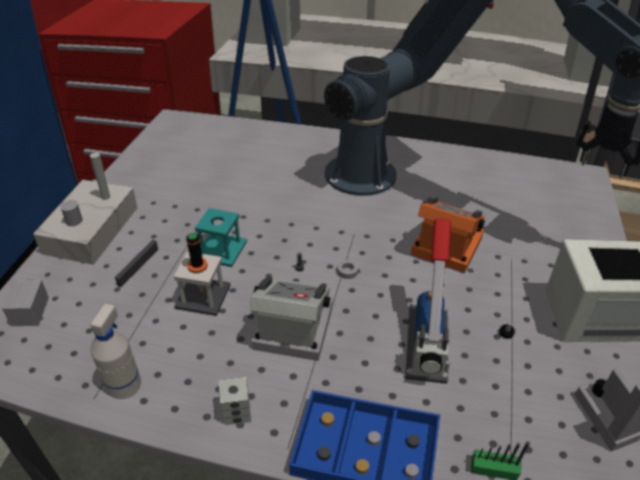

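View pics/top0.png

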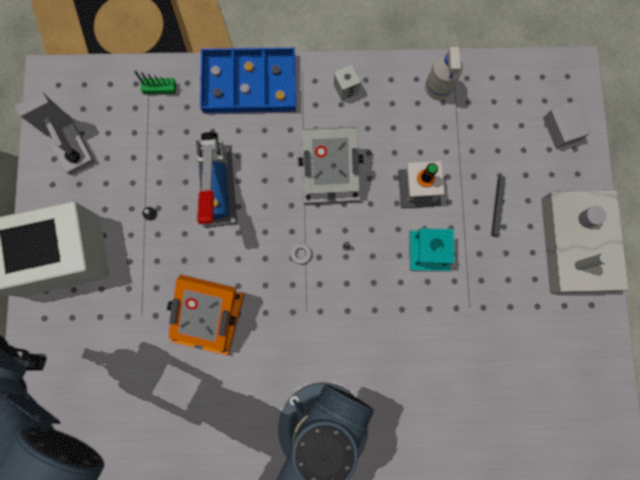

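The scene and top views show these candidates, in top-view pixels:
- **Fixtures:** the bare metal one is at (330,163) with its ring at (321,152). An orange look-alike is at (205,315).
- **Stands:** the white one holding the probe is at (424,178). A turquoise look-alike is at (433,247).
- **Pump:** the red grip is at (205,207).

The metal fixture and the white stand fit the description. I'll confirm them in one crop and measure.

```bash
python3 - <<'E'
from h import *
def red(im):
    h=cv2.cvtColor(im,cv2.COLOR_RGB2HSV).astype(int)
    return h
for n in ['top','scene']:
    d=np.load(n+'0.npz'); im,w=d['img'],d['w']; h=red(im); H,S,V=h[...,0],h[...,1],h[...,2]
    print(n)
    R=((H<6)|(H>174))&(S>150)&(V>80)
    nn,l,st,ce=cv2.connectedComponentsWithStats(R.astype(np.uint8))
    for i in range(1,nn):
        if st[i,4]>15:
            p=w[l==i]; print('red',st[i],ce[i].round(1),np.nanmedian(p,0).round(4),np.nanmin(p,0).round(3),np.nanmax(p,0).round(3))
    O=(H>=6)&(H<18)&(S>180)&(V>120)
    nn,l,st,ce=cv2.connectedComponentsWithStats(O.astype(np.uint8))
    for i in range(1,nn):
        if 15<st[i,4]: p=w[l==i]; print('or',st[i],ce[i].round(1),np.nanmedian(p,0).round(4))
im=cv2.imread('pics/top0.png')[110:230,180:460]
cv2.imwrite('pics/crop1.png',cv2.resize(im,None,fx=2.85,fy=2.85,interpolation=cv2.INTER_CUBIC))
# fixture plane, from both
for n in ['top','scene']:
    d=np.load(n+'0.npz'); w=d['w'].reshape(-1,3); w=w[~np.isnan(w[:,0])]
    c=w[(abs(w[:,2]-.12)<.04)&(abs(w[:,0]-.55)<.25)&(abs(w[:,1]-0)<.1)]
    print(n,len(c),c.mean(0),c.min(0),c.max(0))
E
```

```text
top
red [315 146  12  11  53] [320.4 151.1] [ 0.6326 -0.0105  0.1301] [ 0.622 -0.024  0.122] [0.645 0.001 0.142]
red [198 191  15  33 465] [205.3 207.2] [0.4859 0.2379 0.2169] [0.45  0.222 0.187] [0.529 0.257 0.239]
red [186 298  12  11  51] [191.2 303.1] [0.29   0.2817 0.1301] [0.279 0.268 0.122] [0.301 0.294 0.138]
or [418 171  14  15  71] [422.4 179.9] [ 0.5622 -0.2467  0.1056]
or [175 276  60  36 919] [205.1 290. ] [0.3188 0.2462 0.1462]
or [233 300   8  16  71] [236.2 307.1] [0.2844 0.196  0.0311]
or [169 319  60  35 625] [197.4 340.1] [0.2084 0.2763 0.0841]
or [227 327   7  21  55] [229.6 335.9] [0.2186 0.2106 0.0316]
scene
red [  32    0  178   40 5584] [113.9  17.4] [-0.7706 -1.1922  0.1469] [-2.319 -2.25  -0.305] [-0.511 -0.84   0.157]
red [431 218  20  44 720] [441.1 239.3] [0.4964 0.2432 0.2089] [0.328 0.224 0.038] [0.536 0.274 0.233]
or [420 203  58  29 607] [448.  217.6] [0.3328 0.2602 0.1421]
or [451 230  31  35 268] [469.4 248.4] [0.293  0.3247 0.0301]
or [189 260  17  12  65] [197.8 267.3] [ 0.5859 -0.2448  0.102 ]
top 3574 [ 0.61669436 -0.03220515  0.12020391] [ 0.54614779 -0.09972208  0.08004695] [0.69287819 0.04385635 0.15853712]
scene 3124 [ 0.65393617 -0.02557     0.12197632] [ 0.55199638 -0.09997221  0.08005645] [0.69636707 0.04590738 0.15451855]
```

View pics/crop1.png

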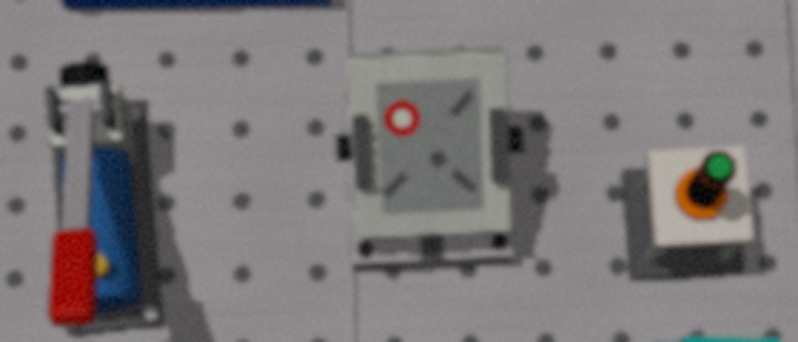

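The crop confirms the red grip on the blue pump at (73,278). The bare metal fixture's ring is at (402,118), and the probe sits in the white stand at (705,190). Next I'll refine the numbers.

```bash
python3 - <<'E'
from h import *
for n in ['top','scene']:
    d=np.load(n+'0.npz'); w=d['w'].reshape(-1,3); im=d['img'].reshape(-1,3); ok=~np.isnan(w[:,0]); w=w[ok]; im=im[ok]
    print(n,'table z',np.median(w[(abs(w[:,0]-.45)<.03)&(abs(w[:,1])<.05)][:,2]))
    s=w[(np.hypot(w[:,0]-.632,w[:,1]+.01)<.03)]
    for k in range(4):
        A=np.c_[s[:,:2],np.ones(len(s))]; c=np.linalg.lstsq(A,s[:,2],rcond=None)[0]; e=s[:,2]-A@c; s=s[abs(e)<max(.003,2*e.std())]
    nv=np.array([-c[0],-c[1],1]); nv/=np.linalg.norm(nv); print('normal',nv,'tilt',np.degrees(np.arccos(nv[2])),'az',np.degrees(np.arctan2(nv[1],nv[0])),len(s),e.std())
    print('plane z at .632,-.0105',c@[.632,-.0105,1])
    # jaws / edges: plate footprint via min area rect
    m=w[(abs(w[:,2]-(w[:,:2]@c[:2]+c[2]))<.004)&(abs(w[:,0]-.61)<.12)&(abs(w[:,1]+.03)<.12)]
    print('plate rect',cv2.minAreaRect(m[:,:2].astype(np.float32)))
    st=w[(abs(w[:,2]-.095)<.005)&(np.hypot(w[:,0]-.57,w[:,1]+.25)<.09)]
    print('stand plate',cv2.minAreaRect(st[:,:2].astype(np.float32)),np.median(st[:,2]))
    g=w[(abs(w[:,2]-.177)<.008)&(np.hypot(w[:,0]-.57,w[:,1]+.25)<.05)]
    print('probe top',np.median(g,0) if len(g) else None,len(g), g.min(0) if len(g) else 0,g.max(0) if len(g) else 0)
    h=cv2.cvtColor(im[None],cv2.COLOR_RGB2HSV)[0].astype(int)
    R=((h[:,0]<6)|(h[:,0]>174))&(h[:,1]>150)&(h[:,2]>80)&(np.hypot(w[:,0]-.49,w[:,1]-.24)<.07)&(w[:,2]>.17)
    p=w[R]; a=np.polyfit(p[:,0],p[:,1],1); b=np.polyfit(p[:,0],p[:,2],1); print('grip y(x)',a,'z(x)',b,len(p),p.min(0),p.max(0),cv2.minAreaRect(p[:,:2].astype(np.float32)))
E
```

```text
top table z 0.0015809410157976433
normal [-0.50267276 -0.01046926  0.86441338] tilt 30.184211836126902 az -178.80686204391966 506 0.0026052206391931443
plane z at .632,-.0105 0.12897087741389174
plate rect ((0.6128602623939514, -0.033086225390434265), (0.13111379742622375, 0.15021288394927979), 1.4538730382919312)
stand plate ((0.5718482732772827, -0.25794851779937744), (0.08092615008354187, 0.0840112492442131), 1.2750205993652344) 0.09624103287849439
probe top [ 0.57001849 -0.25741717  0.18005841] 124 [ 0.557877   -0.27229322  0.17036719] [ 0.58617578 -0.24370547  0.18484877]
grip y(x) [0.08553202 0.19629091] z(x) [-0.537543    0.47690301] 465 [0.449949   0.22155847 0.18735263] [0.5289171  0.25650509 0.23859606] ((0.48938828706741333, 0.23878546059131622), (0.08007913827896118, 0.029792550951242447), 5.384697914123535)
scene table z -3.842466179271309e-05
normal [-0.49736872 -0.01512816  0.86740734] tilt 29.84126035532803 az -178.25780629314318 243 0.000782052516439576
plane z at .632,-.0105 0.12650061447534802
plate rect ((0.6147727966308594, -0.030318833887577057), (0.1349460631608963, 0.15165600180625916), 2.0457658767700195)
stand plate ((0.5737603902816772, -0.25296348333358765), (0.08554305136203766, 0.08288387954235077), 0.30127066373825073) 0.09433109912436555
probe top [ 0.57795545 -0.25169209  0.1779649 ] 125 [ 0.56165855 -0.26358381  0.16909291] [ 0.58948114 -0.23955219  0.18371467]
grip y(x) [0.0597574  0.21334411] z(x) [-0.60536489  0.50992047] 706 [0.4570347  0.22409067 0.18426818] [0.53561688 0.2623641  0.23269355] ((0.49569013714790344, 0.24340635538101196), (0.0786583349108696, 0.03451309725642204), 4.364820957183838)
```

play_rows(
  moves=[
    [0,0,-3.5,0],
    [0,0,-3.5,0],
    [-3.2,-2.1,0,0],
    [-3.2,-2.1,0,0],
    [-3.2,-2.1,0,0],
    [-3.2,-2.1,0,0],
    [-3.2,-2.1,0,0],
    [-3.2,-2.1,0,0],
    [-3.2,-2.1,0,0],
    [-3.2,-2.1,0,0],
  ],
  gripper=-1,
)

```text
clock: 0.93
ee_pos: [0.3853, 0.3535, 0.2726]
tcp_rot: [-180.0, -0.0, 162.0]
ft_force: [0.4, -0.2, -0.5]
gripper_width: -0.0001
finger_force: 0.0
```

play_rows(
  moves=[
    [-3.2,-2.1,0,0],
    [-3.1,-2.0,0,0],
    [-3.1,-2,0,0],
    [-3.0,-2,0,0],
    [0,0,0,-6.5],
    [0,0,0,-6.5],
    [0,0,0,-6.5],
    [0,0,0,0],
  ],
)

```text
clock: 1.6
ee_pos: [0.4775, 0.2393, 0.2724]
tcp_rot: [-180.0, -0.1, -178.5]
ft_force: [0.6, -0.5, 1.2]
gripper_width: -0.0003
finger_force: 0.0
```

play_rows(
  moves=[
    [0,0,2.5,0],
    [0,0,2.5,0],
    [0,0,2.0,0],
    [0,0,2,0],
    [0,0,2,0],
    [0,0,2,0],
    [0,0,0,0],
  ],
)

```text
clock: 2.18
ee_pos: [0.4759, 0.2396, 0.1401]
tcp_rot: [-179.9, -0.3, -178.7]
ft_force: [0.3, -0.9, 3.9]
gripper_width: -0.0001
finger_force: 1.7
```

play_rows(
  moves=[
    [0,0,1,0],
    [0,0,0.8,0],
    [0,0,0.5,0],
    [0,0,0,0],
  ],
)

```text
clock: 2.52
ee_pos: [0.4768, 0.24, 0.12]
tcp_rot: [-180.0, -0.1, -178.6]
ft_force: [-3.9, -0.7, 4.8]
gripper_width: 0.0002
finger_force: 2.3
```

```bash
python3 - <<'E'
from h import *
f=grab('scene'); save(f,'pics/s1.png'); w=cloud(f); im=f['image']
h=cv2.cvtColor(im,cv2.COLOR_RGB2HSV).astype(int)
R=((h[...,0]<6)|(h[...,0]>174))&(h[...,1]>150)&(h[...,2]>80)&(np.hypot(w[...,0]-.47,w[...,1]-.24)<.1)&(w[...,2]>.05)
p=w[R]; b=np.polyfit(p[:,0],p[:,2],1); print(b,len(p),p.min(0),p.max(0)); print(r.get_obs()['ft_force'])
E
```

```text
[-0.16685409  0.22531645] 196 [0.42694187 0.2238518  0.13651788] [0.51501242 0.25943058 0.15803274]
[-3.49030641 -0.07904519  5.56802578]
```

```bash
python3 - <<'E'
import cv2
im=cv2.imread('pics/s1.png')[150:390,330:570]
cv2.imwrite('pics/s1c.png',cv2.resize(im,None,fx=2.5,fy=2.5,interpolation=cv2.INTER_CUBIC))
E
```

```text
(no output)
```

View pics/s1c.png

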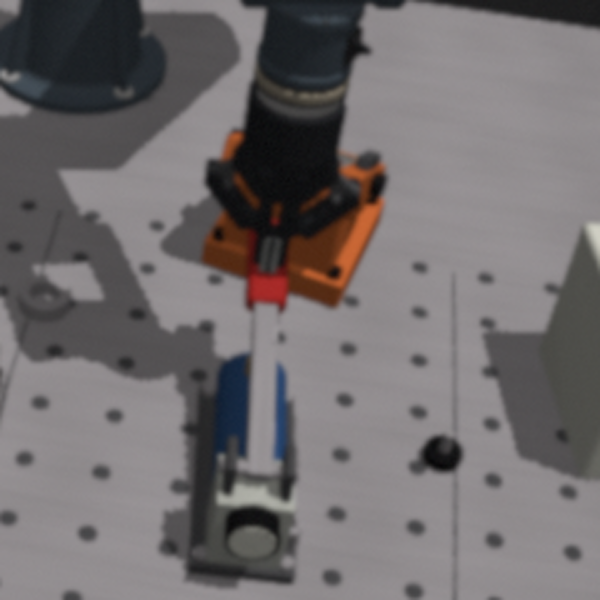

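play_rows(
  moves=[
    [0,0,0.3,0],
    [0,0,0,0],
    [0,0,0,0],
  ],
)

```text
clock: 2.82
ee_pos: [0.4777, 0.2401, 0.1178]
tcp_rot: [180.0, 0.0, -178.6]
ft_force: [-2.6, 0.3, 6.1]
gripper_width: -0.0001
finger_force: 2.3
```

```bash
python3 - <<'E'
from h import *
f=grab('top'); w=cloud(f); im=f['image']
print(r.get_obs()['ft_force'],r.get_obs()['ee_pos'])
f2=grab('scene'); w2=cloud(f2)
for W in (w,w2):
    # lever bar: strip along lever line between pivot and grip
    x=W[...,0]; y=W[...,1]; z=W[...,2]
    m=(x>.52)&(x<.62)&(abs(y-(.241+.078*(x-.4925)))<.006)&(z>.085)
    b=np.polyfit(x[m],z[m],1); print(m.sum(),b, [ (round(a,3),np.round(np.median(z[m&(abs(x-a)<.01)]),4)) for a in (.53,.55,.57,.59,.61)])
E
```

```text
[-2.40220029  0.02644839  5.45508483] [0.47771234 0.24005801 0.11781377]Traceback (most recent call last):
  File "<stdin>", line 9, in <module>
    raise TypeError("expected non-empty vector for x")
TypeError: expected non-empty vector for x
```

play_rows(
  moves=[
    [0,0,0.2,0],
    [0,0,0,0],
    [0,0,0,0],
  ],
)

```text
clock: 3.17
ee_pos: [0.4777, 0.24, 0.1157]
tcp_rot: [180.0, 0.0, -178.6]
ft_force: [-2.9, 0.6, 4.6]
gripper_width: -0.0002
finger_force: 2.4
```

play_rows(
  moves=[
    [0,0,0.2,0],
    [0,0,0,0],
    [0,0,0,0],
  ],
)

```text
clock: 3.42
ee_pos: [0.4776, 0.24, 0.1135]
tcp_rot: [180.0, 0.0, -178.6]
ft_force: [-3.0, 0.4, 5.8]
gripper_width: 0.0
finger_force: 2.4
```

```bash
python3 - <<'E'
from h import *
f2=grab('scene'); 
for W in (cloud(f2),):
    x=W[...,0]; y=W[...,1]; z=W[...,2]
    m=(x>.52)&(x<.64)&(abs(y-.25)<.02)&(z>.07)
    print([ (a,[np.round(np.nanmedian(z[m&(abs(x-a)<.01)&(abs(y-b)<.004)]),3) for b in (.24,.245,.25,.255)]) for a in (.53,.55,.57,.59,.61,.63)])
E
```

```text
[(0.53, [np.float64(0.125), np.float64(0.127), np.float64(0.127), np.float64(0.127)]), (0.55, [np.float64(0.122), np.float64(0.123), np.float64(0.123), np.float64(0.123)]), (0.57, [np.float64(0.076), np.float64(0.12), np.float64(0.12), np.float64(0.121)]), (0.59, [np.float64(0.074), np.float64(0.117), np.float64(0.118), np.float64(0.118)]), (0.61, [np.float64(0.074), np.float64(0.112), np.float64(0.114), np.float64(0.114)]), (0.63, [np.float64(0.086), np.float64(0.11), np.float64(0.111), np.float64(0.111)])]
```

play_rows(
  moves=[
    [0,0,0.5,0],
    [0,0,0.5,0],
    [0,0,0,0],
  ],
)

```text
clock: 3.72
ee_pos: [0.4772, 0.2399, 0.1029]
tcp_rot: [180.0, -0.1, -178.6]
ft_force: [-3.4, 1.1, 6.7]
gripper_width: 0.0002
finger_force: 2.7
```

```bash
cat >> h.py <<'E'
def lever(f2):
    W=cloud(f2); x=W[...,0]; y=W[...,1]; z=W[...,2]
    X=np.arange(.54,.64,.01); Z=[np.nanmedian(z[(abs(x-a)<.006)&(abs(y-.2485-.07*(a-.6))<.006)&(z>.09)]) for a in X]
    b=np.polyfit(X,Z,1); return np.arctan(-b[0]),np.round(Z,3)
E
python3 - <<'E'
from h import *
f=grab('scene'); print(lever(f)); save(f,'pics/s2.png')
im=cv2.imread('pics/s2.png')[215:295,400:480]
cv2.imwrite('pics/s2c.png',cv2.resize(im,None,fx=7,fy=7,interpolation=cv2.INTER_CUBIC))
E
```

```text
(np.float64(0.10470593862004254), array([0.119, 0.118, 0.116, 0.115, 0.114, 0.114, 0.113, 0.111, 0.11 ,
       0.109]))
```

View pics/s2c.png

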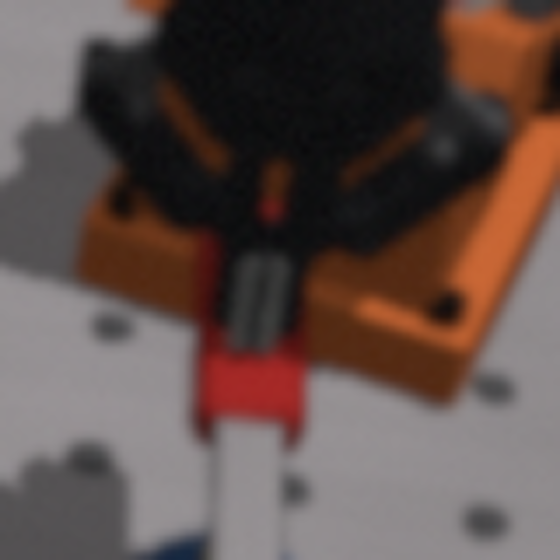

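play_rows(
  moves=[
    [0,0,0.5,0],
    [0,0,0.3,0],
    [0,0,0,0],
    [0,0,0,0],
  ],
)

```text
clock: 4.1
ee_pos: [0.4771, 0.2399, 0.0953]
tcp_rot: [-180.0, -0.1, -178.6]
ft_force: [-3.7, 0.4, 6.7]
gripper_width: 0.0003
finger_force: 2.9
```

```bash
python3 - <<'E'
from h import *
f=grab('scene'); print(lever(f)); w=cloud(f); print(r.get_obs()['ft_force'])
for v in range(246,282,2): print(v,w[v,437].round(3),f['image'][v,437])
E
```

```text
(np.float64(0.0606091377877461), array([0.113, 0.114, 0.112, 0.111, 0.112, 0.112, 0.111, 0.11 , 0.109,
       0.108]))
[-2.80143432  0.94542099  6.16563842]
246 [0.327 0.244 0.049] [68 28 21]
248 [0.469 0.239 0.162] [64 19 19]
250 [0.475 0.24  0.162] [21 18 18]
252 [0.481 0.24  0.162] [15 14 15]
254 [0.484 0.241 0.159] [38 38 38]
256 [0.487 0.242 0.156] [43 43 42]
258 [0.491 0.242 0.154] [43 43 43]
260 [0.491 0.243 0.149] [51 51 50]
262 [0.488 0.244 0.141] [55 55 55]
264 [0.49  0.245 0.137] [58 58 57]
266 [0.489 0.245 0.131] [68 58 58]
268 [0.49  0.246 0.126] [116  43  42]
270 [0.491 0.247 0.122] [163  40  38]
272 [0.496 0.247 0.121] [165  41  39]
274 [0.502 0.248 0.12 ] [159  39  37]
276 [0.504 0.249 0.117] [140  64  65]
278 [0.509 0.249 0.117] [141 129 131]
280 [0.515 0.25  0.116] [147 143 145]
```

play_rows(
  moves=[
    [0,0,0.4,0],
    [0,0,0,0],
    [0,0,0,0],
  ],
)

```text
clock: 4.4
ee_pos: [0.4771, 0.2399, 0.0914]
tcp_rot: [-180.0, -0.1, -178.5]
ft_force: [-3.5, 0.6, 6.8]
gripper_width: -0.0002
finger_force: 3.0
```

```bash
python3 - <<'E'
from h import *
f=grab('scene'); print(lever(f)); o=r.get_obs(); print(o['ft_force'],o['ee_pos'],o['joints'])
E
```

```text
(np.float64(0.04699560170844986), array([0.112, 0.111, 0.11 , 0.11 , 0.111, 0.11 , 0.11 , 0.108, 0.107,
       0.107]))
[-4.335331    0.24080384  7.03677548] [0.47711219 0.23992113 0.09143158] [ 1.46915353e+01  3.26779344e+01  1.00879399e+02  1.80112584e-02
  4.65034995e+01 -7.67750116e+01]
```

play_rows(
  moves=[
    [0,0,0.3,0],
    [0,0,0,0],
    [0,0,0,0],
  ],
)

```text
clock: 4.7
ee_pos: [0.4769, 0.2399, 0.0884]
tcp_rot: [-180.0, -0.1, -178.5]
ft_force: [-3.0, 1.2, 6.5]
gripper_width: -0.0002
finger_force: 3.1
```

play_rows(
  moves=[
    [0,0,0.2,0],
    [0,0,0,0],
    [0,0,0,0],
  ],
)

```text
clock: 4.95
ee_pos: [0.4769, 0.2399, 0.0869]
tcp_rot: [-180.0, -0.1, -178.5]
ft_force: [-4.3, -0.3, 10.2]
gripper_width: 0.0002
finger_force: 4.7
```

play_rows(
  moves=[
    [0,0,-2.8,0],
    [0,0,-2.8,0],
    [0,0,-2.8,0],
    [0,0,-2.8,0],
    [0,0,-2.8,0],
    [0,0,0,0],
    [0,0,0,0],
    [0,0,0,0],
    [0,0,0,0],
  ],
)

```text
clock: 5.7
ee_pos: [0.477, 0.2395, 0.2246]
tcp_rot: [-180.0, -0.1, -178.5]
ft_force: [0.4, 0.1, -0.8]
gripper_width: 0.0001
finger_force: 0.0
```

```bash
python3 - <<'E'
from h import *
f=grab('scene'); print(lever(f)); o=r.get_obs(); print(o['ft_force'],o['ee_pos'])
w=cloud(f); im=f['image']
h=cv2.cvtColor(im,cv2.COLOR_RGB2HSV).astype(int)
R=((h[...,0]<6)|(h[...,0]>174))&(h[...,1]>150)&(h[...,2]>80)&(np.hypot(w[...,0]-.47,w[...,1]-.24)<.1)&(w[...,2]>.05)
p=w[R]; print(len(p),p.min(0),p.max(0))
E
```

```text
(np.float64(0.5481058441938603), array([0.178, 0.172, 0.166, 0.16 , 0.153, 0.147, 0.142, 0.136, 0.13 ,
       0.123]))
[-0.58165019  0.13934857  0.15266562] [0.47685494 0.23951623 0.22438752]
681 [0.45766072 0.22470577 0.18088697] [0.53432147 0.26229943 0.23424166]
```

Lever is fully back up. Next, strokes two and three.

play_rows(
  moves=[
    [0,0,2.5,0],
    [0,0,2.5,0],
    [0,0,2.5,0],
    [0,0,2.5,0],
    [0,0,2.0,0],
    [0,0,1.2,0],
    [0,0,0.5,0],
    [0,0,0,0],
    [0,0,0,0],
  ],
)

```text
clock: 6.5
ee_pos: [0.4743, 0.2392, 0.0879]
tcp_rot: [-179.9, -0.4, -178.5]
ft_force: [-5.2, -0.1, 6.2]
gripper_width: -0.0002
finger_force: 3.1
```

play_rows(
  moves=[
    [0,0,-2.5,0],
    [0,0,-2.8,0],
    [0,0,-2.8,0],
    [0,0,-2.8,0],
    [0,0,-2.8,0],
    [0,0,0,0],
    [0,0,0,0],
    [0,0,0,0],
    [0,0,0,0],
  ],
)

```text
clock: 7.25
ee_pos: [0.4765, 0.2395, 0.2241]
tcp_rot: [-179.9, -0.2, -178.5]
ft_force: [1.4, -0.6, -0.4]
gripper_width: -0.0002
finger_force: 0.0
```

play_rows(
  moves=[
    [0,0,2.5,0],
    [0,0,2.5,0],
    [0,0,2.5,0],
    [0,0,2.5,0],
    [0,0,2.0,0],
    [0,0,1.2,0],
    [0,0,0.5,0],
    [0,0,0,0],
    [0,0,0,0],
  ],
)

```text
clock: 8.0
ee_pos: [0.4737, 0.2391, 0.0876]
tcp_rot: [-179.9, -0.5, -178.5]
ft_force: [-5.3, -1.0, 6.6]
gripper_width: 0.0002
finger_force: 3.1
```

play_rows(
  moves=[
    [0,0,-2.8,0],
    [0,0,-2.8,0],
    [0,0,-2.8,0],
    [0,0,-2.8,0],
    [0,0,-2.8,0],
    [0,0,-2.5,0],
    [0,0,-2.5,0],
    [0,0,0,0],
    [0,0,0,0],
  ],
)

```text
clock: 8.75
ee_pos: [0.4783, 0.2399, 0.2793]
tcp_rot: [180.0, 0.1, -178.5]
ft_force: [-0.1, 0.1, 0.2]
gripper_width: -0.0001
finger_force: 0.0
```

play_rows(
  moves=[
    [-1.85,-3.2,0,0],
    [-1.85,-3.2,0,0],
    [-1.85,-3.2,0,0],
    [-1.85,-3.2,0,0],
    [-1.85,-3.2,0,0],
    [-1.85,-3.2,0,0],
    [-1.85,-3.2,0,0],
    [-1.85,-3.2,0,0],
    [0,0,0,0],
    [0,0,0,0],
  ],
  gripper=1,
)

```text
clock: 9.58
ee_pos: [0.6317, -0.0142, 0.2754]
tcp_rot: [179.9, -0.3, -178.7]
ft_force: [-0.2, 0.9, 0.1]
gripper_width: 0.0857
finger_force: 0.0
```

```bash
python3 - <<'E'
from h import *
print('lever',lever(grab('scene')),r.get_obs()['ee_pos'])
f=grab('wrist'); save(f,'pics/w1.png'); w=cloud(f); np.savez('w1.npz',img=f['image'],w=w,z=f['range_z']); print(f['position'],f['orientation'],f['fov_y'],f['cx'],f['cy'])
h=cv2.cvtColor(f['image'],cv2.COLOR_RGB2HSV).astype(int)
R=((h[...,0]<8)|(h[...,0]>172))&(h[...,1]>130)&(h[...,2]>70)
nn,l,st,ce=cv2.connectedComponentsWithStats(R.astype(np.uint8))
for i in range(1,nn):
    if st[i,4]>60: p=w[l==i]; print(st[i],ce[i],np.nanmedian(p,0),np.nanmin(p,0),np.nanmax(p,0))
E
```

```text
lever (np.float64(0.5466731017202767), array([0.179, 0.172, 0.166, 0.159, 0.153, 0.147, 0.142, 0.135, 0.13 ,
       0.123])) [ 0.63092679 -0.0126183   0.27594374]
[ 0.55901297 -0.01460501  0.44781071] [ 1.63800540e+02 -1.05493581e-01  9.13605816e+01] 71.27480130795901 322.34849136975174 244.1811395726735
[311 211  30  28 470] [325.32553191 224.51914894] [ 0.63172918 -0.00947285  0.12853102] [ 0.61940243 -0.02352305  0.11978922] [0.64371401 0.00493423 0.13634311]
```

View pics/w1.png

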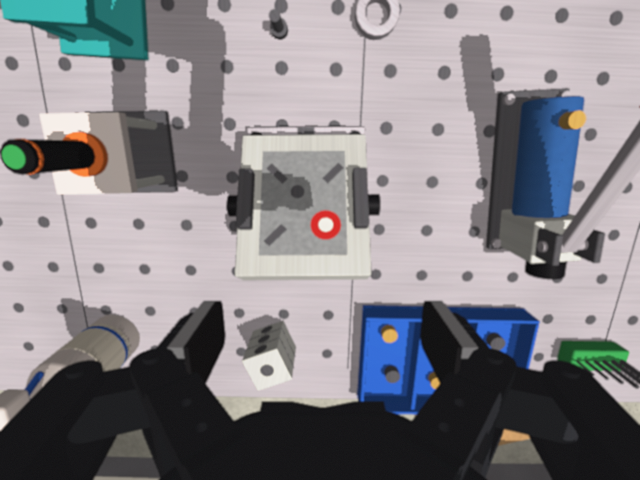

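The wrist view shows the ring at (325,224), the probe in its white stand at (60,155), and the open finger tips near (212,305) and (432,305). Next I'll work out the tip depth and the probe's position.

```bash
python3 - <<'E'
from h import *
d=np.load('w1.npz'); w=d['w']; im=d['img']
for u,v in [(212,305),(215,315),(205,310),(200,330),(432,305),(428,315),(440,310),(440,330)]: print(u,v,w[v,u].round(4),d['z'][v,u].round(3))
s=w.reshape(-1,3); s=s[~np.isnan(s[:,0])]
near=s[(s[:,2]>.2)]; print('gripper minz',near[:,2].min(), np.percentile(near[:,2],[.5,2,5]))
st=s[(abs(s[:,2]-.095)<.006)&(np.hypot(s[:,0]-.57,s[:,1]+.255)<.08)]
print('stand plate',cv2.minAreaRect(st[:,:2].astype(np.float32)),np.median(st[:,2]))
h=cv2.cvtColor(im,cv2.COLOR_RGB2HSV).astype(int)
G=(h[...,0]>45)&(h[...,0]<85)&(h[...,1]>100)&(np.mgrid[0:480,0:640][1]<60); p=w[G]; print('green top',len(p),np.nanmedian(p,0),np.nanmin(p,0),np.nanmax(p,0))
t=np.load('top0.npz'); h=cv2.cvtColor(t['img'],cv2.COLOR_RGB2HSV).astype(int); W=t['w']
for n in('top0','scene0'):
    t=np.load(n+'.npz'); h=cv2.cvtColor(t['img'],cv2.COLOR_RGB2HSV).astype(int); W=t['w']
    G=(h[...,0]>45)&(h[...,0]<85)&(h[...,1]>100)&(np.hypot(W[...,0]-.57,W[...,1]+.255)<.05);p=W[G]; print(n,'green',len(p),np.nanmedian(p,0),np.nanmin(p,0),np.nanmax(p,0))
E
```

```text
212 305 [ 0.621  -0.0573  0.3256] 0.134
215 315 [ 0.6238 -0.0554  0.3286] 0.132
205 310 [ 0.6211 -0.0587  0.3298] 0.13
200 330 [ 0.6213 -0.0557  0.3442] 0.117
432 305 [0.6187 0.031  0.3261] 0.134
428 315 [0.6231 0.0298 0.3263] 0.135
440 310 [0.6189 0.0329 0.33  ] 0.13
440 330 [0.6213 0.0295 0.3409] 0.12
gripper minz 0.31721896079994255 [0.32265806 0.32995007 0.34119901]
stand plate ((0.5708228945732117, -0.25483670830726624), (0.08018645644187927, 0.08247178792953491), 1.623582363128662) 0.09540842364365307
green top 503 [ 0.57058075 -0.25522763  0.18098374] [ 0.56136704 -0.26607885  0.17881342] [ 0.58048476 -0.24470598  0.18337562]
top0 green 72 [ 0.5709058  -0.25652619  0.18158339] [ 0.55729285 -0.26695197  0.13745556] [ 0.58201917 -0.24786545  0.18767917]
scene0 green 52 [ 0.57507933 -0.25197557  0.17930363] [ 0.56583422 -0.26056542  0.17616716] [ 0.58431637 -0.24147504  0.18371467]
```

play_rows(
  moves=[
    [0.95,-3.4,0,0],
    [0.95,-3.4,0,0],
    [0.95,-3.4,0,0],
    [0.95,-3.4,0,0],
    [0.95,-3.4,0,0],
    [0.95,-3.4,0,0],
    [0.95,-3.4,0,0],
    [0,-0.3,0,0],
    [0,0,0,0],
    [0,0,0,0],
  ],
)

```text
clock: 10.52
ee_pos: [0.5715, -0.253, 0.2784]
tcp_rot: [179.9, -0.1, -178.5]
ft_force: [0.1, 0.7, 0.4]
gripper_width: 0.0855
finger_force: 0.0
```

```bash
python3 - <<'E'
from h import *
f=grab('wrist'); save(f,'pics/w2.png'); w=cloud(f); print(r.get_obs()['ee_pos'],r.get_obs()['tcp_rot'])
h=cv2.cvtColor(f['image'],cv2.COLOR_RGB2HSV).astype(int)
G=(h[...,0]>45)&(h[...,0]<85)&(h[...,1]>100)&(np.hypot(w[...,0]-.57,w[...,1]+.255)<.05);p=w[G]; print('green',len(p),np.nanmedian(p,0),np.nanmin(p,0),np.nanmax(p,0))
s=w.reshape(-1,3); s=s[~np.isnan(s[:,0])]
st=s[(abs(s[:,2]-.095)<.006)&(np.hypot(s[:,0]-.57,s[:,1]+.255)<.07)]
print('stand plate',cv2.minAreaRect(st[:,:2].astype(np.float32)),np.median(st[:,2]))
g=s[(s[:,2]>.30)]; 
for sg in (-1,1):
    q=g[(np.sign(g[:,1]+.255)==sg)]; q=q[q[:,2]<q[:,2].min()+.015]; print('finger',q.min(0),q.max(0))
E
```

```text
[ 0.57176495 -0.25258171  0.27854974] [ 1.79910331e+02 -4.79620696e-02 -1.78427372e+02]
green 432 [ 0.57097102 -0.25562285  0.1811052 ] [ 0.56109607 -0.26488344  0.17852717] [ 0.58106258 -0.24634288  0.18283635]
stand plate ((0.5713054537773132, -0.2553573250770569), (0.08038564026355743, 0.0800887793302536), 1.9988359212875366) 0.09560106249618672
finger [ 0.56063967 -0.30961718  0.31991024] [ 0.58326896 -0.29512204  0.33489704]
finger [ 0.55809967 -0.2109525   0.32038436] [ 0.58073678 -0.1971238   0.33538054]
```

play_rows(
  moves=[
    [0,-0.25,0,0],
    [0,0,3,0],
    [0,0,3,0],
    [0,0,3,0],
    [0,0,3,0],
    [0,0,3,0],
    [0,0,2,0],
    [0,0,0,0],
    [0,0,0,0],
  ],
)

```text
clock: 11.32
ee_pos: [0.5718, -0.2558, 0.1081]
tcp_rot: [179.9, -0.1, -178.4]
ft_force: [-1.4, 0.2, 0.2]
gripper_width: 0.0857
finger_force: 0.0
```

play_rows(
  moves=[
    [0,0,0,0],
    [0,0,0,0],
    [0,0,0,0],
    [0,0,0,0],
    [0,0,0,0],
    [0,0,0,0],
    [0,0,0,0],
    [0,0,0,0],
  ],
  gripper=-1,
)

```text
clock: 11.98
ee_pos: [0.5725, -0.2575, 0.1101]
tcp_rot: [-180.0, 0.1, -178.5]
ft_force: [0.1, 2.2, 6.2]
gripper_width: 0.0268
finger_force: 58.3
```

```bash
python3 - <<'E'
from h import *
f=grab('scene'); im=f['image'][200:320,140:260]
cv2.imwrite('pics/s3.png',cv2.cvtColor(cv2.resize(im,None,fx=4.5,fy=4.5,interpolation=cv2.INTER_CUBIC),cv2.COLOR_RGB2BGR))
E
```

```text
(no output)
```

View pics/s3.png

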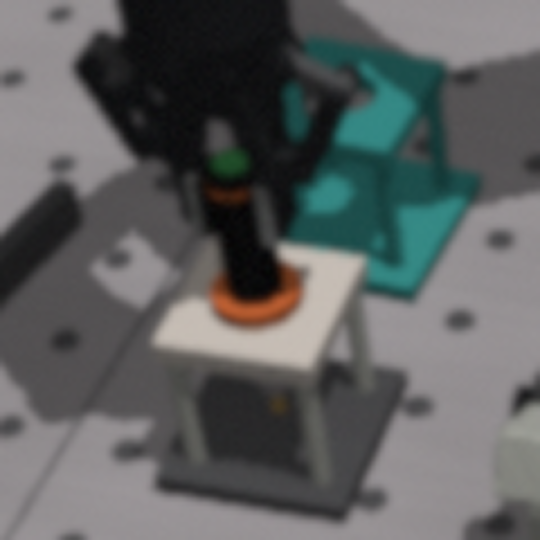

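The probe handle is held between the pads, at (240,220) in the crop. Next I'll lift it partway, then tilt it in the grip against the hole's edge.

play_rows(
  moves=[
    [0,0,-1,0],
    [0,0,-1.5,0],
    [0,0,-1.5,0],
    [0,0,-1.5,0],
    [0,0,0,0],
    [0,0,0,0],
    [0,0,0,0],
  ],
)

```text
clock: 12.62
ee_pos: [0.5711, -0.257, 0.163]
tcp_rot: [179.9, -0.1, -178.5]
ft_force: [0.1, 0.7, -1.7]
gripper_width: 0.0266
finger_force: 59.0
```

play_rows(
  moves=[
    [0.4,0,0,0],
    [0.4,0,0,0],
    [0.4,0,0,0],
    [0.4,0,0,0],
    [0.4,0,0,0],
    [0,0,0,0],
    [0,0,0,0],
  ],
)

```text
clock: 13.2
ee_pos: [0.5543, -0.2574, 0.1644]
tcp_rot: [180.0, 0.4, -178.6]
ft_force: [5.3, 2.1, -1.7]
gripper_width: 0.0264
finger_force: 59.0
```

play_rows(
  moves=[
    [0.5,0,0.05,0],
    [0.5,0,0.05,0],
    [0.5,0,0.1,0],
    [0.5,0,0.1,0],
    [0,0,0,0],
    [0,0,0,0],
    [0,0,0,0],
  ],
)

```text
clock: 13.78
ee_pos: [0.5342, -0.258, 0.1622]
tcp_rot: [180.0, 0.3, -178.6]
ft_force: [4.9, 3.8, 2.7]
gripper_width: 0.0266
finger_force: 60.2
```

```bash
python3 - <<'E'
from h import *
f=grab('scene'); w=cloud(f); np.savez('s4.npz',img=f['image'],w=w); im=f['image'][180:300,140:260]
cv2.imwrite('pics/s4.png',cv2.cvtColor(cv2.resize(im,None,fx=4.5,fy=4.5,interpolation=cv2.INTER_CUBIC),cv2.COLOR_RGB2BGR))
E
```

View pics/s4.png

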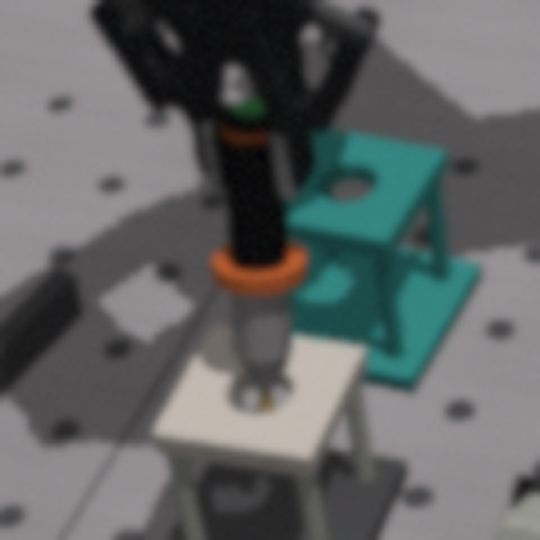

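The crop shows the probe leaning towards the robot, with its nose in the hole at (262,395), so it is pivoting in the pads. Next I'll fit the axis numerically.

```bash
cat >> h.py <<'E'
from scipy.optimize import least_squares
def axis(w,im,near,rad=.09,p0=None):
    """fit 14 mm cylinder to probe; returns green top, point, dir(up), resid"""
    h=cv2.cvtColor(im,cv2.COLOR_RGB2HSV).astype(int); D=np.linalg.norm(w-near,axis=-1)
    G=(h[...,0]>45)&(h[...,0]<85)&(h[...,1]>100)&(D<rad); g=np.nanmedian(w[G],0)
    O=(h[...,0]>=4)&(h[...,0]<18)&(h[...,1]>150)&(h[...,2]>70)&(D<rad)
    o=np.nanmedian(w[O],0)
    q=w[(D<rad)&~O&~G]
    x0=np.r_[o[:2],0,0] if p0 is None else p0
    zc=o[2]
    def dist(x,q):
        d=np.array([x[2],x[3],1]); d/=np.linalg.norm(d); v=q-np.r_[x[:2],zc]; t=v@d
        return np.linalg.norm(v-t[:,None]*d,axis=1),t
    a=g-o; x=np.r_[o[:2]+np.array([-.008,0]),a[0]/a[2],a[1]/a[2]]
    for k in range(6):
        D_,t=dist(x,q); m=(abs(D_-.014)<(.010 if k<3 else .004))&(t>-.05)&(t<.05)
        x=least_squares(lambda x:dist(x,q[m])[0]-.014,x,loss='soft_l1',f_scale=.001).x
    d=np.array([x[2],x[3],1]); d/=np.linalg.norm(d)
    return dict(green=g,orange=o,nO=O.sum(),nG=G.sum(),pt=np.r_[x[:2],zc],d=d,n=m.sum(),res=np.std(dist(x,q[m])[0]-.014),tilt=np.degrees(np.arccos(d[2])),az=np.degrees(np.arctan2(d[1],d[0])))
E
python3 - <<'E'
from h import *
t=np.load('s4.npz'); 
for k,v in axis(t['w'],t['img'],np.array([.55,-.257,.16])).items(): print(k,v)
f=grab('top'); 
for k,v in axis(cloud(f),f['image'],np.array([.55,-.257,.16])).items(): print(k,v)
E
```

```text
green [ 0.53944454 -0.25511308  0.23334679]
orange [ 0.56288877 -0.24776142  0.15881968]
nO 128
nG 32
pt [ 0.54879862 -0.256691    0.15881968]
d [-0.24131743 -0.01938814  0.97025254]
n 470
res 0.0015620107569385856
tilt 14.010223827834633
az -175.40655804389024
  return np.nanmean(a, axis, out=out, keepdims=keepdims)
Traceback (most recent call last):
  File "h.py", line 39, in axis
    x=least_squares(lambda x:dist(x,q[m])[0]-.014,x,loss='soft_l1',f_scale=.001).x
      ~~~~~~~~~~~~~^^^^^^^^^^^^^^^^^^^^^^^^^^^^^^^^^^^^^^^^^^^^^^^^^^^^^^^^^^^^^
ValueError: Initial guess is outside of provided bounds
```

play_rows(
  moves=[
    [0.5,0,0.15,0],
    [0.5,0,0.15,0],
    [0.5,0,0.2,0],
    [0.5,0,0.2,0],
    [0.5,0,0.25,0],
    [0,0,0,0],
    [0,0,0,0],
    [0,0,0,0],
  ],
)

```text
clock: 14.55
ee_pos: [0.5091, -0.2591, 0.1537]
tcp_rot: [-179.9, 0.3, -178.6]
ft_force: [2.6, 3.8, 7.7]
gripper_width: 0.0264
finger_force: 62.3
```

```bash
python3 - <<'E'
from h import *
f=grab('scene'); a=axis(cloud(f),f['image'],np.array([.54,-.257,.155])); print(a)
E
```

```text
{'green': array([ 0.51337231, -0.25458726,  0.22607154]), 'orange': array([ 0.55065222, -0.24846962,  0.15802609]), 'nO': np.int64(105), 'nG': np.int64(13), 'pt': array([ 0.53398462, -0.25732872,  0.15802609]), 'd': array([-0.44899278, -0.01873026,  0.89333905]), 'n': np.int64(527), 'res': np.float64(0.0016674987607497897), 'tilt': np.float64(26.704123070309876), 'az': np.float64(-177.61122460918398)}
```

play_rows(
  moves=[
    [0.4,0,0.2,0],
    [0.3,0,0.15,0],
    [0,0,0,0],
    [0,0,0,0],
    [1,0,-1.7,0],
    [1,0,-1.7,0],
    [1,0,-1.7,0],
    [1,0,-1.7,0],
    [0,0,0,0],
    [0,0,0,0],
  ],
)

```text
clock: 15.43
ee_pos: [0.4595, -0.2605, 0.2163]
tcp_rot: [-179.9, 0.0, -178.6]
ft_force: [0.4, -0.2, -2.8]
gripper_width: 0.0266
finger_force: 61.2
```

```bash
python3 - <<'E'
from h import *
f=grab('scene'); np.savez('s5.npz',img=f['image'],w=cloud(f)); o=r.get_obs(); print(o['ee_pos'],o['ft_force']); p=o['ee_pos']+np.array([.03,0,.01]); a=axis(cloud(f),f['image'],p); print(a)
E
```

```text
[ 0.45948926 -0.26014633  0.21544408] [-0.53254311  0.06225343 -2.21126349]
  return np.nanmean(a, axis, out=out, keepdims=keepdims)
Traceback (most recent call last):
  File "h.py", line 39, in axis
    x=least_squares(lambda x:dist(x,q[m])[0]-.014,x,loss='soft_l1',f_scale=.001).x
      ~~~~~~~~~~~~~^^^^^^^^^^^^^^^^^^^^^^^^^^^^^^^^^^^^^^^^^^^^^^^^^^^^^^^^^^^^^
ValueError: Initial guess is outside of provided bounds
```

```bash
sed -i 's|a=g-o; x=np.r_\[.*$|x=np.r_[o[:2]+np.array([-.015,-.008]),-.55,-.015]|' h.py; python3 - <<'E' 2>/dev/null
from h import *
t=np.load('s5.npz'); a=axis(t['w'],t['img'],np.array([.49,-.26,.225])); print(a)
# tip: lowest points near the axis
w=t['w'].reshape(-1,3); s=(w-a['pt'])@a['d']; dd=np.linalg.norm(w-a['pt']-s[:,None]*a['d'],axis=1)
m=(dd<.014)&(s<-.03)&(s>-.12)&(w[:,2]>.1); print(m.sum(),np.sort(s[m])[:8], w[m][np.argsort(s[m])[:3]])
O=t['w']; h=cv2.cvtColor(t['img'],cv2.COLOR_RGB2HSV).astype(int); k=(h[...,0]>=4)&(h[...,0]<18)&(h[...,1]>150)&(h[...,2]>70)&(np.linalg.norm(O-a['pt'],axis=-1)<.035); so=(O[k]-a['pt'])@a['d']; print('collar s',np.percentile(so,[3,50,97]),k.sum())
im=t['img'][100:280,120:300]; cv2.imwrite('pics/s5.png',cv2.cvtColor(cv2.resize(im,None,fx=3.2,fy=3.2,interpolation=cv2.INTER_CUBIC),cv2.COLOR_RGB2BGR))
E
```

```text
{'green': array([nan, nan, nan]), 'orange': array([ 0.50495377, -0.25076276,  0.22203565]), 'nO': np.int64(83), 'nG': np.int64(0), 'pt': array([ 0.48607488, -0.259356  ,  0.22203565]), 'd': array([-0.46383193, -0.01950841,  0.8857084 ]), 'n': np.int64(549), 'res': np.float64(0.001725660340912425), 'tilt': np.float64(27.661176871069337), 'az': np.float64(-177.5916032343298)}
152 [-0.08960948 -0.08755898 -0.08720516 -0.08614078 -0.08595505 -0.08548326
 -0.08473648 -0.08311482] [[ 0.53131211 -0.25602571  0.14462638]
 [ 0.53098703 -0.25821155  0.14672309]
 [ 0.53091263 -0.25585637  0.14713549]]
collar s [-0.0126187  -0.00797321 -0.00500783] 83
```

View pics/s5.png

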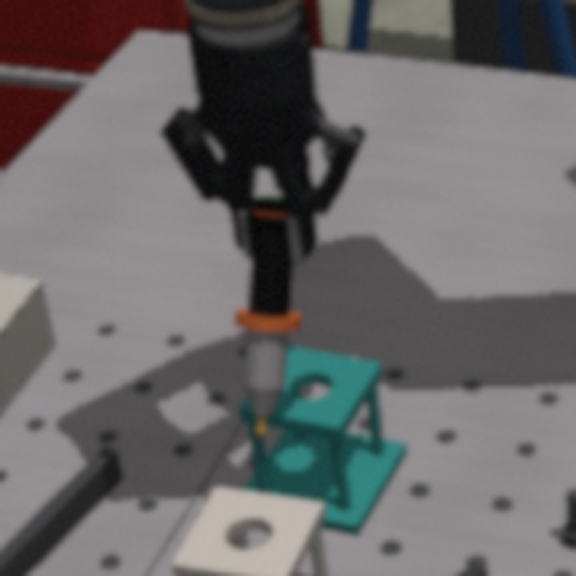

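The probe is out of the stand, tilted about 28° and leaning the right way. I'll move to about 30 mm off the spot.

play_rows(
  moves=[
    [0,0,-3,0],
    [-1.25,3.1,0,0],
    [-1.25,3.1,0,0],
    [-1.25,3.1,0,0],
    [-1.25,3.1,0,0],
    [-1.25,3.1,0,0],
    [-1.25,3.1,0,0],
    [-1.25,3.1,0,0],
    [-1.25,3.1,0,0],
    [0,0,0,0],
  ],
)

```text
clock: 16.32
ee_pos: [0.5546, -0.0038, 0.244]
tcp_rot: [179.8, -0.1, -178.2]
ft_force: [-0.1, -0.2, -2.4]
gripper_width: 0.0264
finger_force: 61.1
```

play_rows(
  moves=[
    [0,0,0.9,0],
    [0,0,0.9,0],
    [0,0,0,0],
    [0,0,0,0],
    [0,0,0,0],
  ],
)

```text
clock: 16.73
ee_pos: [0.5532, -0.0109, 0.2273]
tcp_rot: [180.0, -0.1, -178.6]
ft_force: [0.3, 0.6, -1.5]
gripper_width: 0.0267
finger_force: 61.2
```

```bash
python3 - <<'E' 2>/dev/null
from h import *
o=r.get_obs(); print(o['ee_pos'],o['ft_force'],o['tcp_rot'])
f=grab('scene'); W=cloud(f); a=axis(W,f['image'],o['ee_pos']+np.array([.03,0,.01])); print(a)
w=W.reshape(-1,3); s=(w-a['pt'])@a['d']; dd=np.linalg.norm(w-a['pt']-s[:,None]*a['d'],axis=1)
m=(dd<.007)&(s<-.03)&(s>-.1); print(np.sort(s[m])[:8]); print('tip',a['pt']-.089*a['d'])
def ring(f,W,tag):
    h=cv2.cvtColor(f['image'],cv2.COLOR_RGB2HSV).astype(int)
    R=((h[...,0]<8)|(h[...,0]>172))&(h[...,1]>120)&(h[...,2]>60)&(np.hypot(W[...,0]-.634,W[...,1]+.0085)<.03)
    p=W[R]; print(tag,R.sum(),np.median(p,0),(p.min(0)+p.max(0))/2, np.argwhere(R).mean(0))
ring(f,W,'scene')
save(f,'pics/s6.png'); f=grab('wrist'); save(f,'pics/w6.png'); W=cloud(f); np.savez('w6.npz',w=W,img=f['image']); ring(f,W,'wrist')
A=cv2.imread('pics/s6.png')[200:340,220:360]; B=cv2.imread('pics/w6.png')[120:400,200:480]
cv2.imwrite('pics/c6.png',np.hstack([cv2.resize(A,(390,390),interpolation=cv2.INTER_CUBIC),cv2.resize(B,(390,390))]))
E
```

```text
[ 0.55323552 -0.01089841  0.22731694] [ 0.26041881  0.55593219 -1.50867968] [ 1.79991335e+02 -6.81379565e-02 -1.78645470e+02]
{'green': array([ 0.5548856 , -0.00780912,  0.30031059]), 'orange': array([ 0.59830859, -0.00377514,  0.23345521]), 'nO': np.int64(118), 'nG': np.int64(12), 'pt': array([ 0.5797351 , -0.00974473,  0.23345521]), 'd': array([-0.47833996, -0.0180771 ,  0.87798867]), 'n': np.int64(682), 'res': np.float64(0.0015853442191109755), 'tilt': np.float64(28.599318606577615), 'az': np.float64(-177.8357463806933)}
[-0.08865044 -0.08856576 -0.088002   -0.08663401 -0.08648853 -0.08622659
 -0.08607577 -0.08467664]
tip [ 0.62230736 -0.00813587  0.15531422]
scene 13 [ 0.63238445 -0.01599926  0.12626834] [ 0.63224303 -0.00892014  0.12651412] [294.84615385 299.69230769]
```

```bash
python3 - <<'E'
from h import *
t=np.load('scene0.npz'); W=t['w']; h=cv2.cvtColor(t['img'],cv2.COLOR_RGB2HSV).astype(int)
R=((h[...,0]<12)|(h[...,0]>168))&(h[...,1]>70)&(np.hypot(W[...,0]-.634,W[...,1]+.0085)<.03)
p=W[R]; print(R.sum(),p.mean(0),p.min(0),p.max(0),np.argwhere(R).min(0),np.argwhere(R).max(0))
A=t['img'][270:320,270:340]; A=cv2.resize(A,(390,279),interpolation=cv2.INTER_CUBIC)
f=grab('scene'); B=cv2.resize(f['image'][230:330,250:350],(390,390),interpolation=cv2.INTER_CUBIC)
f=grab('wrist'); C=cv2.resize(f['image'][80:400,150:550],(390,312))
o=np.zeros((600,790,3),np.uint8); o[:279,:390]=A; o[:390,395:785]=B; o[285:597,:390]=C
cv2.imwrite('pics/c7.png',o[...,::-1])
E
```

```text
53 [ 0.6343563  -0.00860864  0.12806354] [ 0.61965731 -0.02309043  0.11869807] [0.64653545 0.00528987 0.13585825] [293 293] [297 307]
```

View pics/c7.png

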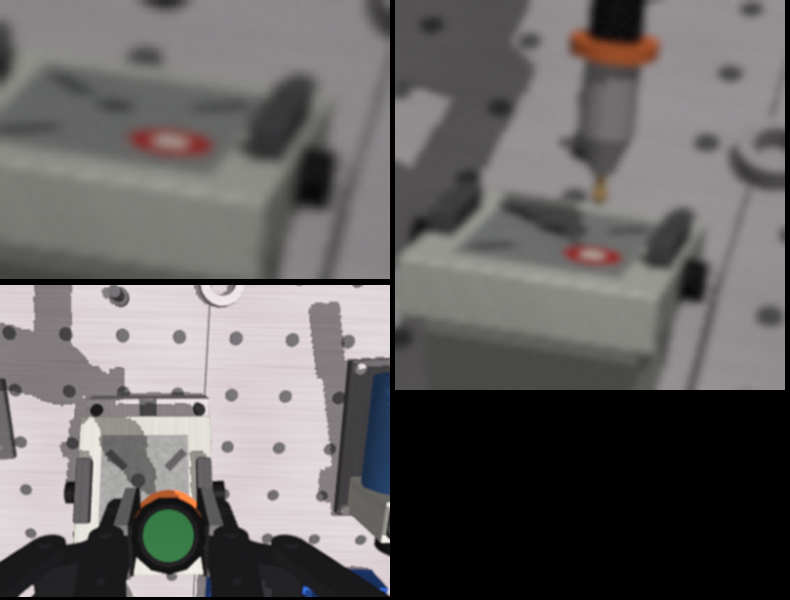

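The composite shows the plunger tip hovering over the ring: tip at (600,195) and ring at (593,255), about 30 mm off. I'll approach along the normal with a small downslope correction.

play_rows(
  moves=[
    [-0.2,0,0.5,0],
    [-0.2,0,0.5,0],
    [-0.2,0,0.5,0],
    [-0.2,0,0.6,0],
    [0,0,0,0],
    [0,0,0,0],
    [0,0,0,0],
  ],
)

```text
clock: 17.52
ee_pos: [0.5616, -0.0095, 0.2067]
tcp_rot: [180.0, -0.0, -178.5]
ft_force: [-0.8, -0.1, -2.2]
gripper_width: 0.0267
finger_force: 61.1
```

```bash
cat >> h.py <<'E'
def tipcheck():
    o=r.get_obs(); print(o['ee_pos'],o['ft_force'])
    f=grab('scene'); W=cloud(f); a=axis(W,f['image'],o['ee_pos']+np.array([.03,0,.01])); tip=a['pt']-.089*a['d']
    n=np.array([-.5,-.013,.866]); u=np.array([.866,.02,.5]); e=tip-np.array([.6342,-.0086,.1279])
    w=W.reshape(-1,3); s=(w-a['pt'])@a['d']; k=a['d']; O=a['orange']
    print('tilt',a['tilt'],'az',a['az'],'tip',tip.round(4),'mm: normal %.1f upslope %.1f y %.1f'%(e@n*1e3,e@u*1e3,e[1]*1e3),'orange s',(O-a['pt'])@k, 'ang to n',np.degrees(np.arccos(k@n)))
    return f
E
python3 - <<'E' 2>/dev/null
from h import *
tipcheck()
E
```

```text
[ 0.56159929 -0.00951483  0.20673401] [-0.82437017 -0.13789203 -2.23908676]
tilt 28.836778376575094 az -177.95043520671402 tip [ 0.6309 -0.0067  0.1352] mm: normal 7.9 upslope 0.8 y 1.9 orange s -0.009121395389208123 ang to n 1.0197064449797277
```

play_rows(
  moves=[
    [-0.1,-0.15,0.1,0],
    [-0.15,0,0.3,0],
    [-0.15,0,0.25,0],
    [-0.1,0,0.2,0],
    [0,0,0,0],
    [0,0,0,0],
    [0,0,0,0],
  ],
)

```text
clock: 18.15
ee_pos: [0.5668, -0.0111, 0.1986]
tcp_rot: [-180.0, 0.0, -178.5]
ft_force: [-0.1, -0.8, -0.7]
gripper_width: 0.0266
finger_force: 61.4
```

```bash
python3 - <<'E' 2>/dev/null
from h import *
tipcheck()
for i in range(5): grab('scene'); print(r.get_obs()['ft_force'])
E
```

```text
[ 0.56676704 -0.01107486  0.19863444] [-0.09191177 -0.75379192 -0.6650869 ]
tilt 28.679013783071444 az -177.5471677084932 tip [ 0.6357 -0.0081  0.1274] mm: normal -1.2 upslope 1.0 y 0.5 orange s -0.009380349400292542 ang to n 1.2576686972060351
[-1.3762954  -1.02505787 -1.01543322]
[-0.52731047 -0.60969245 -0.31260405]
[-0.49441233 -0.42325362  0.21787129]
[-0.5358724  -0.01819327 -0.41656916]
[-0.45110661 -0.73859271 -0.47300806]
```

play_rows(
  moves=[
    [-0.1,0,0.2,0],
    [-0.12,0,0.19,0],
    [0,0,0,0],
    [0,0,0,0],
    [0,0,0,0],
    [0,0,0,0],
  ],
)

```text
clock: 18.95
ee_pos: [0.5688, -0.011, 0.1946]
tcp_rot: [-180.0, 0.0, -178.5]
ft_force: [-1.3, -0.6, 1.4]
gripper_width: 0.0265
finger_force: 61.6
```

```bash
python3 - <<'E' 2>/dev/null
from h import *
F=[]
for i in range(12): grab('scene'); F.append(r.get_obs()['ft_force'])
print(np.mean(F,0),np.std(F,0))
f=tipcheck(); W=cloud(f); print('lever',lever(f)[0])
A=cv2.resize(f['image'][230:330,250:350],(560,560),interpolation=cv2.INTER_CUBIC); cv2.imwrite('pics/c8.png',A[...,::-1])
E
```

```text
[-1.04774826 -0.77654134  2.07474151] [0.28416444 0.40231465 0.39722674]
[ 0.56888238 -0.01092789  0.1945524 ] [-0.90616076 -1.30030163  2.05537179]
tilt 29.081988202419172 az -178.11795332133335 tip [ 0.6386 -0.0083  0.1236] mm: normal -5.9 upslope 1.6 y 0.3 orange s -0.009600366465184166 ang to n 0.6976747738788032
lever 0.548034287389935
```

View pics/c8.png

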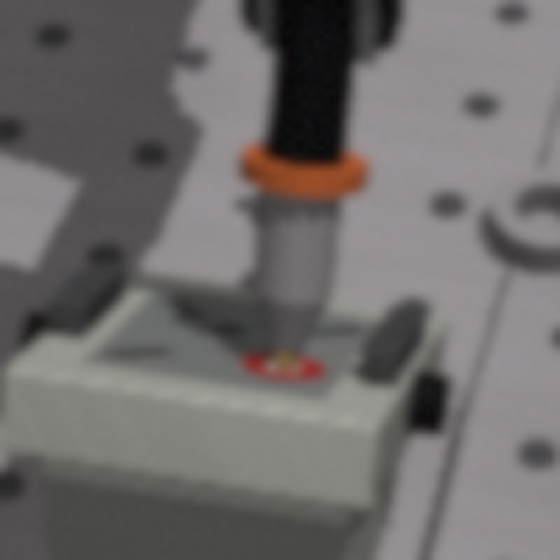

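The tip sits on the white dot inside the red ring at (287,365). The plunger is about 6 mm in at about 4 N, the axis is within 1–2° of the normal, and the lever is up.

```bash
python3 - <<'E'
from station import r
print(r.finish_job())
E
```

```text
the job is handed in; nothing more can be done
None
```

I handed the job in with all three pump strokes done and the lever back up; the probe is still held with its tip about 2 mm from the spot's centre, roughly 1° off square, plunger about 6 mm in at about 4 N (my measurements; no verdict was returned).

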